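# Take apart two piles of dental casts and set each at its next work place

## Task

On this dental laboratory bench two full-arch plaster casts each have a small cast piled on top. Take the piles apart and set each cast, teeth up, in the middle of its own place: the upper-jaw arch (pointed front) on the round steel surveying table, the lower-jaw arch (horseshoe with a rounded front) on the square rubber-topped vibrator, the oblong quarter-arch cast in the shallow cream tray, and the small square single-tooth cast on the black disc of the little round scanner base. Keep the casts upright all the while, and leave the bur block and the amber jar standing where they are.

Things in the scene. Friction and masses are not known exactly. Their poses are not given: they have to be found in the camera images.
- upper_mid (a point): Upper-jaw cast, white plaster, large, at the bottom of a pile. Point: its middle, half-way up; z up. x -32 to 32 mm, 62 along y, 31 high (underside 15.5 below the point). Solid base 22 high, flat sides (+y, -y) from x=-32 to 8 mm: grasp across these 62 mm. A clear POINT in front (+x). U of teeth, 9 high, level on top, 3 mm inside the sides; palate filled. A small cast lies on it. 105-190 g.
- lower_mid (a point): Lower-jaw cast, white plaster, large, at the bottom of the other pile. Point: its middle, half-way up; z up. x -28 to 28 mm, 62 along y, 31 high (underside 15.5 below the point), mass, base height and teeth as the upper-jaw cast. Base is a HORSESHOE: round-cornered front (+x), 22 mm slot open to the back (-x). Sides (+y, -y; 62 mm apart) flat from x=-28 to 8 mm. A small cast lies on it.
- quarter_mid (a point): Quarter-arch cast, white plaster, small and oblong. Point: its middle, half-way up; z up. 50 mm along x, 30 along y, 28 high (underside 14 below the point): base 20 high with a row of five teeth, 8 high, along x. At the start it lies on either large cast, within 7 mm of its middle, turned up to 1.5 rad against it. Grasp across the 30 mm. 40-75 g.
- single_mid (a point): Single-tooth cast, white plaster, small and square. Point: its middle, half-way up; z up. 30 x 30 mm, 28 high (underside 14 below the point): base 20 high with one round stump of 8 in its middle. At the start it lies on the other large cast, within 7 mm of its middle, turned up to 1.5 rad. Grasp across 30 mm, between faces +y and -y or +x and -x. 26-48 g.
- surveyor_top (a point): Surveying table: fixed round bright steel disc, 84 mm across, on a short neck and dark foot. The point is the centre of its flat top, 40 mm above the bench. The upper-jaw cast goes here.
- vibrator_top (a point): Vibrator: fixed square grey box, 96 x 96 mm, with a square black rubber plate 90 x 90 mm on top. The point is the centre of the flat rubber top, 48 mm above the bench. It is switched off and does not move. The lower-jaw cast goes here.
- tray_floor (a point): Tray: fixed shallow cream oblong tray, 112 mm (x) by 84 mm (y) outside, walls 4 mm thick that stand 4 mm above the inner floor. The point is the centre of its inner floor, 4 mm above the bench. The quarter-arch cast goes here; how it is turned does not matter.
- scanplate_top (a point): Scanner plate: fixed round white base, 80 mm across and 16 mm high, with a black disc 56 mm across on it. The point is the centre of the disc's flat top, 24 mm above the bench. It does not turn. The single-tooth cast goes here.
- burblock_mid (a point): Bur block: loose wooden block, 36 x 52 mm and 28 mm high, with twelve small burs standing in it up to 51 mm above the bench. The point is the block's middle, 14 mm above the bench. To be left where it is.
- jar_mid (a point): Jar: loose amber glass jar with a white cap, 44 mm across, 50 mm high. The point is half-way up. To be left where it is.
Not all that is in view belongs to the job. What is shaped like the part that bears surveyor_top but blue or red is not meant.

How it is judged (in metres and radians):
At the end, for the whole second after the job is handed in: Each cast stands released, upright (within 0.12 rad) and still on its own place, any way round: its middle within 15 mm of the middle of the place, its underside on the place's surface (within 5 mm). Bur block and jar are within 20 mm of where they stood (horizontal distance between upper_mid and surveyor_top below 0.015 m and z of upper_mid in the frame of surveyor_top between 0.0105 and 0.0205 m and angle between each of upper_mid, lower_mid, quarter_mid, single_mid's own z axis and vertical below 0.12 rad and linear speed of each of upper, lower, quarter, single below 0.02 m/s and horizontal distance between lower_mid and vibrator_top below 0.015 m and z of lower_mid in the frame of vibrator_top between 0.0105 and 0.0205 m and horizontal distance between quarter_mid and tray_floor below 0.015 m and z of quarter_mid in the frame of tray_floor between 0.009 and 0.019 m and horizontal distance between single_mid and scanplate_top below 0.015 m and z of single_mid in the frame of scanplate_top between 0.009 and 0.019 m and distance of each of burblock_mid, jar_mid from where it was at the start of the episode below 0.02 m); the robot touches nothing.
It fails at once if a cast is tipped by more than 0.7 rad (angle between any of upper_mid, lower_mid, quarter_mid, single_mid's own z axis and vertical above 0.7 rad).
It fails at once if the bur block or the jar is pushed over or away (more than 30 mm or 0.5 rad) (distance of any of burblock_mid, jar_mid from where it was at the start of the episode above 0.03 m or angle between any of burblock_mid, jar_mid's own z axis and vertical above 0.5 rad).
It also fails if it takes over 120 s, if anything falls off the work surface, if the arm or the gripper's body presses on something with over 40 N, if the wrist force passes 120 N, or if a joint passes its speed limit or range.

## Robot

A 6-joint arm with a two-finger parallel gripper is mounted at the origin on the work surface. World frame = base frame: x ahead of the robot, y to its left, z up, the work surface at z = 0. Lengths are in mm, angles in rad, forces in N, time in s.
With the tool pointing down it reaches from about 300 to 775 mm from the base axis. Payload 14.6 kg.
Tool frame: the origin (TCP) lies on the centre line of the jaws, within the pads' length; the fingertips stand ahead of it and the grasp point (between the pads) is the TCP (manip.tip_reach is the z of the fingertips in the tool frame, in mm); z points along the fingers, y is the direction in which the jaws open and shut (so a half turn about z gives the same grasp; the last joint's range is limited). The gripper opens to 94 mm and grips with 3 to 60 N. Pads are 16 mm wide; open, the fingers measure 119 mm over their backs; the gripper's body (75 mm by 177 mm) begins 78 mm behind the grasp point.
Start: joints at [-1.332, 0.3, 1.521, -0, 1.321, -0.067], TCP at [165.574, -524.476, 224.446] pointing down, gripper open.
Joint ranges: [-3.03, 3.03], [-0.79, 2.21], [0.23, 2.52], [-1.04, 4.18], [0, 3.07], [-2.55, 2.55]. Speed limits (rad/s): [2.22, 2.22, 2.57, 3.14, 3.14, 3.14].

## Interface

Orientations are given as [roll, pitch, yaw] about the fixed x, y, z axes, in that order (R = Rz(yaw) Ry(pitch) Rx(roll)).
In Python, from cell import manip, camera, search_frame, masks_of, tip_of gives the robot as it stands.
- The arm moves only by the tool send_rows, never from a script. Its argument "plan" is a list of rows, each an object with "travel": the shift along the tool's x, y, z in mm, a list of three; "delta_rot": the turn, a rotation vector about the tool's x, y, z in degrees, a list of three; "fingers": the gripper's target within -1 to 1 (shut at 1, half-way at 0, fully open at -1). In form: [{"travel": [dx, dy, dz], "delta_rot": [wx, wy, wz], "fingers": fingers}, ...]. A call has 1 to 20 rows; each row shifts and turns the commanded pose from where the row before left it, along the tool's axes as they then stand; what a row does not reach is not made up. A row lasts 1/8 s, in which the tool goes at most 62.5 mm and 10.7 degrees, less where a joint would pass 70% of its speed; a pose out of reach is approached as far as the arm can. A call is refused whole if a number of a shift passes 62.5 or a number of a turn 10.7, either way. A call with a gripper value outside its range is refused whole. The fingers move at their own pace and stop on an object; "grip_force" is the grip in N (left out, the last holds). Time passes only in rows, so rows that do not move let the fingers close. It gives the time, the measured TCP pose, the force and the opening at its end, in the units of the state.
- manip.read_state(): the state, without advancing time (a new reading comes with each control period).
- camera(name): name is "scene" or "top" or "wrist"; returns a dict with "color" (480x640x3 uint8, red, green, blue), "z_map" (480x640 float32, mm along the optical axis (not along the pixel's ray), 0 where there is no reading), "fov_y" (degrees; the focal length in pixels is half the picture's height over the tangent of half this angle, whatever the lens; pixels are square), "cx", "cy" (the principal point, pixels), "world_from_camera" (4x4, takes a point from camera to world coordinates); the wrist camera has in their place "tool_from_camera" (4x4, takes a point from camera to tool coordinates, whose origin is the TCP and whose axes are the flange's). Camera axes: x right, y up, looking along -z (the intrinsics and any distortion apply to the point x, -y, -z); pixel columns grow to the right and rows downward; lengths in mm; the calibration is good to about 2 mm. A picture is of the moment at which its call begins: read the wrist's pose just before it.
- manip.sign_off(): hands the job in, once; it reports no verdict.
Trained networks look in the newest picture that a camera, given by its name, has taken for a name from the list of things; names that differ only in an ending like _2 or _b are one class to them, and where a whole thing is asked for, a point or a joint stands for the part that bears it (a point fixed in the world has none). Each returns a list of dicts, best first, with "confidence" (0 to 1); they miss things now and then, are a little off and sometimes report something else, mostly with a low value. They report only what shows in the picture. A call takes as long as a camera call. They do not tell look-alikes from the thing itself.
- search_frame(name, camera): "at" ([x, y, z] in mm, in the coordinates of the camera as it stood for that picture, good to about 4 mm: the middle of the surface that is visible of it).
- masks_of(name, camera): "region" (480x640 bool, what is visible of it).
- tip_of(name, camera): "at" ([x, y, z] in mm, in the coordinates of the camera as it stood for that picture, good to about 4 mm: a listed point, or the origin of a listed thing).
The state is a dict: "clock": time; "joints": joint angles; "qd": joint speeds; "effort": joint torques, N m; "eef_pos": TCP position; "eef_rot": TCP orientation; "wrist_force": force on the tool from outside, world axes, zero at the start; "moment": the same for the moment, N m; "finger_gap": finger opening in mm.
Only numpy, scipy, OpenCV 4.12 (cv2) and the standard library are available. Lean on these libraries where they do the work, as an engineer would, in place of code of your own. Each camera call takes 0.05 s, during which the arm holds its last target. There are 200 camera calls.

## Working session

There is one attempt and no reset: what is moved stays moved. The work goes in short steps, Python scripts to look and compute and a tool call to move; the robot and the scene stay as the last step left them, time stands still between calls to the robot, and variables do not carry over. Pictures are saved under pics/ and viewed, about 12 in all and at most 16, crops included, and the job is handed in when it is done.

Besides the shell and the picture viewer there is one more tool, called by a JSON object that holds its "fn" and its "kwargs", one argument or row to a line. send_rows: Moves the arm, as the interface text tells. Its arguments: {"type":"object","properties":{"plan":{"type":"array"},"grip_force":{"type":"number"}},"required":["plan"]}

```bash
ls; mkdir -p pics; cat > h.py <<'E'
import numpy as np, cv2
from cell import manip, camera, search_frame, masks_of, tip_of
from scipy.spatial.transform import Rotation as R
def T_of(c,st=None):
    if 'world_from_camera' in c: return np.array(c['world_from_camera'])
    T=np.eye(4); T[:3,:3]=R.from_euler('xyz',st['eef_rot']).as_matrix(); T[:3,3]=st['eef_pos']
    return T@np.array(c['tool_from_camera'])
def cloud(c,st=None):
    z=c['z_map'].astype(float); f=240/np.tan(np.radians(c['fov_y'])/2)
    v,u=np.mgrid[:480,:640]
    P=np.stack([(u-c['cx'])/f*z,-(v-c['cy'])/f*z,-z,np.ones_like(z)],-1)
    W=(P@T_of(c,st).T)[...,:3]; W[z==0]=np.nan
    return W
def snap(name):
    st=manip.read_state(); c=camera(name); return st,c
def save(c,fn,crop=None,s=1):
    im=c['color'][...,::-1]
    if crop: im=im[crop[1]:crop[3],crop[0]:crop[2]]
    cv2.imwrite('pics/'+fn,cv2.resize(im,None,fx=s,fy=s,interpolation=cv2.INTER_CUBIC))
def w(T,p): return (T@np.append(p,1))[:3]
E
python3 - <<'E'
from h import *
names="upper_mid lower_mid quarter_mid single_mid surveyor_top vibrator_top tray_floor scanplate_top burblock_mid jar_mid".split()
for cn in ["top","scene"]:
    st,c=snap(cn); save(c,cn+'1.png'); T=T_of(c)
    print(cn,c['fov_y'],c['cx'],c['cy'],[k for k in c])
    f=240/np.tan(np.radians(c['fov_y'])/2)
    for n in names:
        for d in tip_of(n,cn)[:4]:
            p=np.array(d['at']); print(n,round(d['confidence'],2),w(T,p).round(),'px',(c['cx']-f*p[0]/p[2]).round(),(c['cy']+f*p[1]/p[2]).round())
print(manip.read_state(), manip.tip_reach)
E
```

```text
pics
top 45.799000563545334 320.7399259012723 237.4587918698647 ['color', 'z_map', 'fov_y', 'cx', 'cy', 'world_from_camera']
upper_mid 0.77 [448.  -6.  10.] px 309.0 259.0
upper_mid 0.66 [ 638. -231.   46.] px 424.0 165.0
lower_mid 0.75 [657.   4.  14.] px 307.0 157.0
quarter_mid 0.73 [654.   6.  44.] px 305.0 155.0
single_mid 0.61 [450.  -2.  44.] px 306.0 257.0
surveyor_top 0.94 [ 317. -297.   37.] px 455.0 329.0
surveyor_top 0.88 [ 465. -275.   37.] px 444.0 253.0
surveyor_top 0.57 [ 390. -403.   33.] px 509.0 293.0
vibrator_top 0.66 [ 638. -232.   47.] px 424.0 165.0
tray_floor 0.83 [466. 288.  -1.] px 167.0 246.0
scanplate_top 0.56 [648. 259.  23.] px 182.0 158.0
burblock_mid 0.79 [547. 141.  13.] px 238.0 209.0
jar_mid 0.6 [ 554. -135.   20.] px 374.0 208.0
scene 47.09145216854292 322.5539642939425 236.9539612789707 ['color', 'z_map', 'fov_y', 'cx', 'cy', 'world_from_camera']
upper_mid 0.91 [447. -10.   9.] px 349.0 269.0
lower_mid 0.71 [648.   2.  11.] px 264.0 333.0
single_mid 0.75 [446.  -5.  39.] px 352.0 259.0
surveyor_top 0.89 [ 313. -300.   37.] px 305.0 157.0
surveyor_t
[... 409 characters left out ...]
[ 551. -134.   23.] px 262.0 255.0
{'clock': 1.1, 'joints': array([-1.33162926e+00,  2.99941534e-01,  1.52099845e+00,  2.04769905e-05,
        1.32072650e+00, -6.65790604e-02]), 'qd': array([-0.00141156,  0.00051526,  0.00102543,  0.00016086, -0.00101234,
        0.00116174]), 'effort': array([-1.77979935e-03, -5.31672049e+01, -3.52911007e+01,  7.07290415e-02,
        2.14816636e-02, -1.55593170e-06]), 'eef_pos': array([ 165.56197372, -524.47353936,  224.42344319]), 'eef_rot': array([-3.14152030e+00, -2.47079883e-05,  3.05741057e-01]), 'wrist_force': array([-0.6995952 ,  0.12312073, -0.45810911]), 'moment': array([-0.05030096, -0.01055222,  0.00868583]), 'finger_gap': 94.04649578566105} 19.0
```

View pics/top1.png

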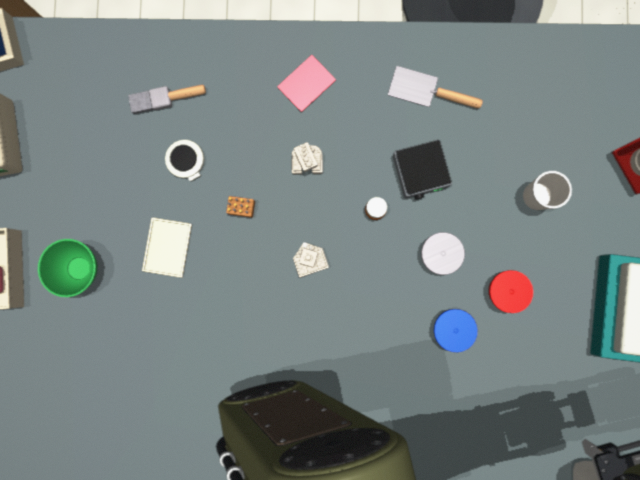

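View pics/scene1.png

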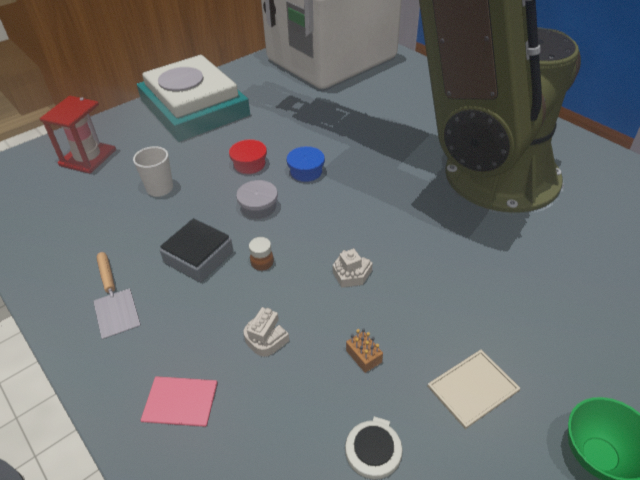

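Steel surveying table = grey disc at top px (443,253). The look-alikes are blue (455,329) and red (511,291). Upper cast with the single cast on it is at (309,259); lower cast with the quarter cast on it is at (307,157). Next, a closer look over the piles with the wrist camera.

{"fn": "send_rows", "kwargs": {
  "plan": [
    {"travel":[0,0,-4],"delta_rot":[0,0,8.76],"fingers":-1},
    {"travel":[0,0,-4],"delta_rot":[0,0,8.76],"fingers":-1},
    {"travel":[16,-32.5,-4],"delta_rot":[0,0,0],"fingers":-1},
    {"travel":[16,-32.5,-4],"delta_rot":[0,0,0],"fingers":-1},
    {"travel":[16,-32.5,-4],"delta_rot":[0,0,0],"fingers":-1},
    {"travel":[16,-32.5,-4],"delta_rot":[0,0,0],"fingers":-1},
    {"travel":[16,-32.5,-4],"delta_rot":[0,0,0],"fingers":-1},
    {"travel":[16,-32.5,-4],"delta_rot":[0,0,0],"fingers":-1},
    {"travel":[16,-32.5,-4],"delta_rot":[0,0,0],"fingers":-1},
    {"travel":[16,-32.5,-4],"delta_rot":[0,0,0],"fingers":-1},
    {"travel":[16,-32.5,-4],"delta_rot":[0,0,0],"fingers":-1},
    {"travel":[16,-32.5,-4],"delta_rot":[0,0,0],"fingers":-1},
    {"travel":[16,-32.5,-4],"delta_rot":[0,0,0],"fingers":-1},
    {"travel":[16,-32.5,-4],"delta_rot":[0,0,0],"fingers":-1},
    {"travel":[16,-32.5,-4],"delta_rot":[0,0,0],"fingers":-1},
    {"travel":[16,-32.5,-4],"delta_rot":[0,0,0],"fingers":-1},
    {"travel":[16,-32.5,-4],"delta_rot":[0,0,0],"fingers":-1},
    {"travel":[16,-32.5,-4],"delta_rot":[0,0,0],"fingers":-1},
    {"travel":[0,0,0],"delta_rot":[0,0,0],"fingers":-1}
  ]
}}

```text
clock: 3.48
eef_pos: [422.0, -3.1, 296.5]
eef_rot: [-3.141, -0.0, 0.003]
wrist_force: [-0.7, -0.9, -0.6]
finger_gap: 94.1
```

```bash
cat >> h.py <<'E'
def rect(W,c0,rad,zlo,zhi):
    m=(np.hypot(W[...,0]-c0[0],W[...,1]-c0[1])<rad)&(W[...,2]>zlo)&(W[...,2]<zhi)
    p=W[m]
    if len(p)<8: return len(p)
    r=cv2.minAreaRect(p[:,:2].astype(np.float32)); cc=cv2.minEnclosingCircle(p[:,:2].astype(np.float32))
    return dict(n=len(p),zmed=round(float(np.median(p[:,2])),1),rect=np.round([*r[0],*r[1],r[2]],1).tolist(),mean=p[:,:2].mean(0).round(1).tolist(),circ=np.round([*cc[0],cc[1]],1).tolist())
E
python3 - <<'E'
from h import *
st,c=snap('wrist'); save(c,'w1.png'); W=cloud(c,st); np.save('w1.npy',W)
print(st['eef_pos'],st['eef_rot'],np.array(c['tool_from_camera']).round(2).tolist(),c['fov_y'])
print('pile1 single',rect(W,(448,-4),40,45,70)); 
st,c=snap('top'); V=cloud(c); np.save('top.npy',V)
for n,c0,rad,a,b in [('surv',(465,-275),70,34,50),('vib',(638,-231),80,42,55),('tray',(466,289),90,3,20),('scan',(648,261),60,19,35),('bur',(548,139),45,20,60),('jar',(552,-134),40,40,60),('single',(448,-4),40,45,70),('quarter',(652,5),45,45,70)]:
    print(n,rect(V,c0,rad,a,b))
E
```

```text
[422.02162036  -3.08411904 296.50436046] [-3.14147329e+00 -6.62384299e-05  2.76987614e-03] [[-0.0, 0.96, 0.29, 83.8], [1.0, 0.0, -0.0, -0.14], [-0.0, 0.29, -0.96, -159.63], [0.0, 0.0, 0.0, 1.0]] 71.493258889851
pile1 single {'n': 612, 'zmed': 50.7, 'rect': [448.4, -6.9, 29.8, 30.1, 75.6], 'mean': [449.1, -6.9], 'circ': [448.8, -6.7, 20.1]}
surv {'n': 1365, 'zmed': 37.8, 'rect': [465.4, -271.3, 81.8, 83.3, 46.8], 'mean': [464.9, -270.9], 'circ': [465.1, -271.1, 42.0]}
vib {'n': 1979, 'zmed': 45.8, 'rect': [635.3, -229.2, 90.6, 90.6, 15.8], 'mean': [635.0, -229.4], 'circ': [635.4, -229.1, 61.4]}
tray {'n': 1051, 'zmed': 4.6, 'rect': [466.0, 288.4, 162.1, 174.7, 79.8], 'mean': [464.7, 287.8], 'circ': [466.1, 289.3, 89.1]}
scan {'n': 543, 'zmed': 22.2, 'rect': [645.0, 255.3, 64.5, 60.8, 9.7], 'mean': [648.4, 258.1], 'circ': [647.3, 254.7, 34.6]}
bur {'n': 460, 'zmed': 26.4, 'rect': [550.9, 136.5, 52.7, 36.4, 83.8], 'mean': [550.1, 135.5], 'circ': [550.8, 136.0, 30.2]}
jar {'n': 324, 'zmed': 47.7, 'rect': [552.7, -139.0, 39.5, 37.5, 1.6], 'mean': [552.2, -138.4], 'circ': [552.8, -138.2, 20.0]}
single 0
quarter {'n': 367, 'zmed': 51.4, 'rect': [650.8, 4.9, 50.7, 30.0, 25.4], 'mean': [650.0, 4.9], 'circ': [650.1, 5.4, 27.8]}
```

View pics/w1.png

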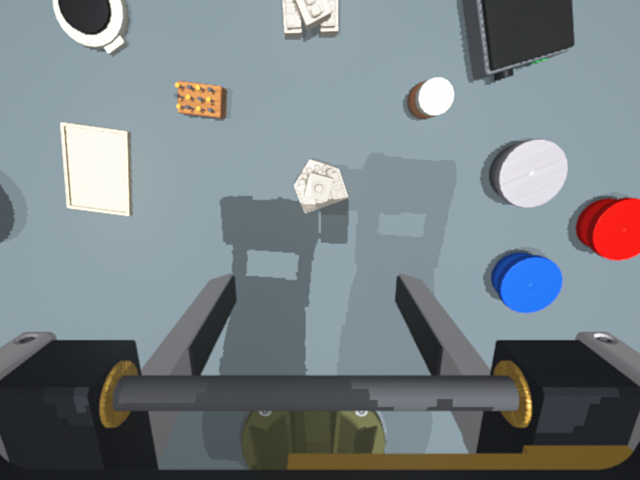

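Wrist view: the single cast sits on the upper cast at px (320,187), with tray, bur block, jar and steel table all clear of it. Grasping the single cast now.

{"fn": "send_rows", "kwargs": {
  "plan": [
    {"travel":[26.4,3.8,35],"delta_rot":[0,0,0],"fingers":-0.3},
    {"travel":[0,0,35],"delta_rot":[0,0,7.3],"fingers":-0.3},
    {"travel":[0,0,35],"delta_rot":[0,0,7.3],"fingers":-0.3},
    {"travel":[0,0,35],"delta_rot":[0,0,0],"fingers":-0.3},
    {"travel":[0,0,35],"delta_rot":[0,0,0],"fingers":-0.3},
    {"travel":[0,0,30],"delta_rot":[0,0,0],"fingers":-0.3},
    {"travel":[0,0,20],"delta_rot":[0,0,0],"fingers":-0.3},
    {"travel":[0,0,12],"delta_rot":[0,0,0],"fingers":-0.3},
    {"travel":[0,0,6],"delta_rot":[0,0,0],"fingers":-0.3},
    {"travel":[0,0,0],"delta_rot":[0,0,0],"fingers":-0.3},
    {"travel":[0,0,0],"delta_rot":[0,0,0],"fingers":-0.3}
  ],
  "grip_force": 15
}}

```text
clock: 4.95
eef_pos: [448.3, -8.4, 54.0]
eef_rot: [-3.141, -0.001, -0.255]
wrist_force: [-0.4, -0.5, -0.3]
finger_gap: 61.2
```

```bash
python3 - <<'E'
from h import *
W=np.load('w1.npy'); im=cv2.imread('pics/w1.png').astype(int)
for n,c0,rad,a,b in [('surv',(465,-272),60,34,50),('vib',(636,-229),75,42,55),('tray',(466,289),85,2.2,20),('scan',(648,258),48,19,35),('bur',(548,139),45,20,60),('jar',(552,-138),40,40,60),('quarter',(651,5),45,45,70)]:
    print(n,rect(W,c0,rad,a,b))
V=np.load('top.npy'); 
for Wc,f in ((W,'w1'),(V,'top1')):
    im=cv2.imread(f'pics/{f}.png').astype(int)
    X=Wc.copy(); X[im.max(-1)>60]=np.nan; print('scanblack',rect(X,(648,258),45,10,40))
    X=Wc.copy(); X[(im[...,2]<190)]=np.nan; print('tray cream',rect(X,(466,289),85,-10,20))
E
```

```text
surv {'n': 3739, 'zmed': 39.4, 'rect': [464.0, -271.2, 83.0, 83.2, 42.8], 'mean': [465.0, -270.1], 'circ': [464.3, -271.5, 42.6]}
vib {'n': 5206, 'zmed': 47.5, 'rect': [625.0, -232.4, 71.4, 91.5, 16.0], 'mean': [618.5, -229.6], 'circ': [625.2, -231.9, 56.6]}
tray {'n': 5207, 'zmed': 3.7, 'rect': [466.2, 297.8, 140.5, 118.0, 77.3], 'mean': [465.6, 288.6], 'circ': [471.0, 290.0, 76.9]}
scan {'n': 1439, 'zmed': 23.4, 'rect': [636.6, 258.0, 33.3, 56.4, 0.3], 'mean': [638.8, 256.8], 'circ': [647.0, 258.1, 28.3]}
bur {'n': 1475, 'zmed': 27.6, 'rect': [549.7, 135.9, 52.1, 35.9, 83.4], 'mean': [549.5, 134.4], 'circ': [549.8, 136.1, 30.6]}
jar {'n': 1104, 'zmed': 49.4, 'rect': [551.3, -138.6, 39.1, 38.8, 66.3], 'mean': [551.2, -137.7], 'circ': [551.6, -138.8, 20.1]}
quarter {'n': 642, 'zmed': 51.4, 'rect': [638.6, -1.0, 25.6, 30.4, 24.5], 'mean': [634.3, -0.4], 'circ': [638.6, -0.5, 19.3]}
scanblack {'n': 1357, 'zmed': 23.4, 'rect': [636.7, 257.0, 33.1, 54.5, 0.4], 'mean': [639.0, 256.1], 'circ': [646.9, 257.1, 27.3]}
tray cream {'n': 5470, 'zmed': 3.6, 'rect': [462.8, 291.5, 92.2, 116.0, 82.3], 'mean': [465.7, 289.7], 'circ': [464.1, 292.9, 71.7]}
scanblack {'n': 455, 'zmed': 22.2, 'rect': [648.4, 257.8, 49.7, 47.8, 57.0], 'mean': [648.4, 257.5], 'circ': [648.8, 257.3, 25.6]}
tray cream {'n': 2187, 'zmed': 2.7, 'rect': [465.2, 288.8, 86.1, 112.4, 82.1], 'mean': [464.7, 289.4], 'circ': [464.9, 289.1, 68.2]}
```

{"fn": "send_rows", "kwargs": {
  "plan": [
    {"travel":[0,-1.5,0],"delta_rot":[0,0,0],"fingers":1},
    {"travel":[0,0,0],"delta_rot":[0,0,0],"fingers":1},
    {"travel":[0,0,0],"delta_rot":[0,0,0],"fingers":1},
    {"travel":[0,0,0],"delta_rot":[0,0,0],"fingers":1},
    {"travel":[0,0,0],"delta_rot":[0,0,0],"fingers":1},
    {"travel":[0,0,0],"delta_rot":[0,0,0],"fingers":1},
    {"travel":[0,0,-5],"delta_rot":[0,0,0],"fingers":1},
    {"travel":[0,0,-15],"delta_rot":[0,0,0],"fingers":1},
    {"travel":[0,0,-25],"delta_rot":[0,0,0],"fingers":1},
    {"travel":[0,0,-25],"delta_rot":[0,0,0],"fingers":1},
    {"travel":[0,0,-15],"delta_rot":[0,0,0],"fingers":1},
    {"travel":[0,0,0],"delta_rot":[0,0,0],"fingers":1}
  ]
}}

```text
clock: 6.45
eef_pos: [448.7, -6.8, 139.4]
eef_rot: [-3.141, -0.002, -0.255]
wrist_force: [-0.8, -0.2, -0.4]
finger_gap: 30.2
```

{"fn": "send_rows", "kwargs": {
  "plan": [
    {"travel":[12.6,-30.6,0],"delta_rot":[0,0,0],"fingers":1},
    {"travel":[12.6,-30.6,0],"delta_rot":[0,0,0],"fingers":1},
    {"travel":[12.6,-30.6,0],"delta_rot":[0,0,0],"fingers":1},
    {"travel":[12.6,-30.6,0],"delta_rot":[0,0,0],"fingers":1},
    {"travel":[12.6,-30.6,0],"delta_rot":[0,0,0],"fingers":1},
    {"travel":[12.6,-30.6,0],"delta_rot":[0,0,0],"fingers":1},
    {"travel":[12.6,-30.6,0],"delta_rot":[0,0,0],"fingers":1},
    {"travel":[12.6,-30.6,0],"delta_rot":[0,0,0],"fingers":1},
    {"travel":[12.6,-30.6,0],"delta_rot":[0,0,0],"fingers":1},
    {"travel":[12.6,-30.6,0],"delta_rot":[0,0,0],"fingers":1},
    {"travel":[0,0,20],"delta_rot":[0,0,0],"fingers":1},
    {"travel":[0,0,20],"delta_rot":[0,0,0],"fingers":1},
    {"travel":[0,0,20],"delta_rot":[0,0,0],"fingers":1},
    {"travel":[0,0,15],"delta_rot":[0,0,0],"fingers":1},
    {"travel":[0,0,0],"delta_rot":[0,0,0],"fingers":1},
    {"travel":[0,0,0],"delta_rot":[0,0,0],"fingers":1}
  ]
}}

```text
clock: 8.45
eef_pos: [647.8, 257.5, 64.3]
eef_rot: [-3.141, -0.001, -0.255]
wrist_force: [-0.1, -1.1, -0.5]
finger_gap: 30.0
```

{"fn": "send_rows", "kwargs": {
  "plan": [
    {"travel":[0,0,8],"delta_rot":[0,0,0],"fingers":1},
    {"travel":[0,0,6],"delta_rot":[0,0,0],"fingers":1},
    {"travel":[0,0,2.6],"delta_rot":[0,0,0],"fingers":1},
    {"travel":[0,0,0],"delta_rot":[0,0,0],"fingers":1},
    {"travel":[0,0,0],"delta_rot":[0,0,0],"fingers":0},
    {"travel":[0,0,0],"delta_rot":[0,0,0],"fingers":-0.3},
    {"travel":[0,0,0],"delta_rot":[0,0,0],"fingers":-0.3},
    {"travel":[0,0,0],"delta_rot":[0,0,0],"fingers":-0.3},
    {"travel":[0,0,-20],"delta_rot":[0,0,0],"fingers":-0.3},
    {"travel":[0,0,-30],"delta_rot":[0,0,0],"fingers":-0.3},
    {"travel":[0,0,-40],"delta_rot":[0,0,0],"fingers":-0.3},
    {"travel":[0,0,-40],"delta_rot":[0,0,0],"fingers":-0.3}
  ]
}}

```text
clock: 9.95
eef_pos: [647.4, 257.6, 179.9]
eef_rot: [-3.141, -0.001, -0.255]
wrist_force: [-0.4, -0.4, 0.6]
finger_gap: 61.2
```

{"fn": "send_rows", "kwargs": {
  "plan": [
    {"travel":[0,0,0],"delta_rot":[0,0,-7.3],"fingers":-0.3},
    {"travel":[0,0,0],"delta_rot":[0,0,-7.3],"fingers":-0.3},
    {"travel":[-6,31.5,-9],"delta_rot":[0,0,0],"fingers":-0.3},
    {"travel":[-6,31.5,-9],"delta_rot":[0,0,0],"fingers":-0.3},
    {"travel":[-6,31.5,-9],"delta_rot":[0,0,0],"fingers":-0.3},
    {"travel":[-6,31.5,-9],"delta_rot":[0,0,0],"fingers":-0.3},
    {"travel":[-6,31.5,-9],"delta_rot":[0,0,0],"fingers":-0.3},
    {"travel":[-6,31.5,-9],"delta_rot":[0,0,0],"fingers":-0.3},
    {"travel":[-6,31.5,-9],"delta_rot":[0,0,0],"fingers":-0.3},
    {"travel":[-6,31.5,-9],"delta_rot":[0,0,0],"fingers":-0.3},
    {"travel":[0,0,0],"delta_rot":[0,0,0],"fingers":-0.3}
  ]
}}

```text
clock: 11.32
eef_pos: [599.4, 3.9, 251.2]
eef_rot: [3.141, -0.003, -0.002]
wrist_force: [-0.9, 0.5, -1.5]
finger_gap: 61.1
```

```bash
python3 - <<'E'
from h import *
st,c=snap('wrist'); save(c,'w2.png'); W=cloud(c,st); np.save('w2.npy',W)
print(st['eef_pos'],st['eef_rot'])
print('quarter',rect(W,(651,5),40,46,56)); print('vib',rect(W,(636,-229),80,42,55)); print('scan',rect(W,(648,257),50,19,27)); print('single',rect(W,(648,257),30,38,47))
E
```

```text
[599.43174373   3.92226384 251.20022469] [ 3.14131236e+00 -3.01246656e-03 -2.37029718e-03]
quarter {'n': 1023, 'zmed': 50.9, 'rect': [649.9, 4.4, 50.2, 30.0, 25.2], 'mean': [651.6, 4.8], 'circ': [650.3, 4.5, 28.1]}
vib {'n': 6992, 'zmed': 47.4, 'rect': [634.3, -230.0, 90.2, 91.5, 16.1], 'mean': [636.2, -228.4], 'circ': [634.6, -229.5, 62.3]}
scan {'n': 937, 'zmed': 23.3, 'rect': [648.5, 256.4, 55.2, 52.6, 10.4], 'mean': [651.0, 248.8], 'circ': [648.1, 258.1, 28.3]}
single {'n': 747, 'zmed': 43.4, 'rect': [647.5, 256.6, 31.4, 30.0, 75.8], 'mean': [648.0, 254.6], 'circ': [647.9, 256.7, 20.6]}
```

View pics/w2.png

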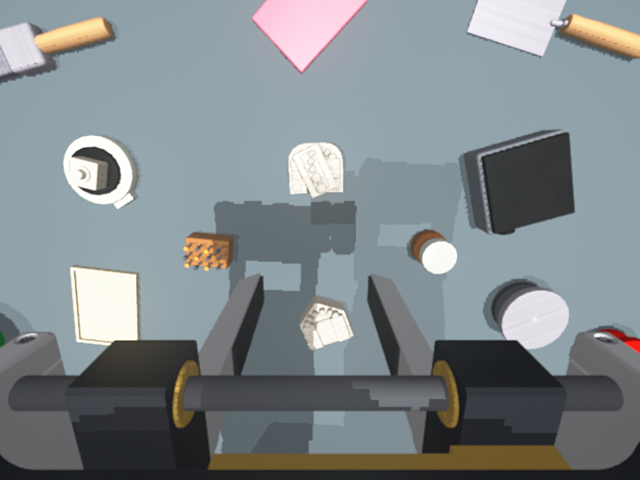

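Single cast sits centred on the black disc (px 90,172). The quarter cast lies at px (315,170) on the horseshoe lower cast. Grasping the quarter cast.

{"fn": "send_rows", "kwargs": {
  "plan": [
    {"travel":[25,-0.3,20],"delta_rot":[0,0,0],"fingers":-0.3},
    {"travel":[25.5,-0.3,30],"delta_rot":[0,0,0],"fingers":-0.3},
    {"travel":[0,0,30],"delta_rot":[0,0,-8.45],"fingers":-0.3},
    {"travel":[0,0,30],"delta_rot":[0,0,-8.45],"fingers":-0.3},
    {"travel":[0,0,30],"delta_rot":[0,0,-8.45],"fingers":-0.3},
    {"travel":[0,0,25],"delta_rot":[0,0,0],"fingers":-0.3},
    {"travel":[0,0,16],"delta_rot":[0,0,0],"fingers":-0.3},
    {"travel":[0,0,10],"delta_rot":[0,0,0],"fingers":-0.3},
    {"travel":[0,0,0],"delta_rot":[0,0,0],"fingers":-0.3},
    {"travel":[0,0,0],"delta_rot":[0,0,0],"fingers":-0.3}
  ]
}}

```text
clock: 12.62
eef_pos: [650.3, 6.2, 58.8]
eef_rot: [3.141, -0.001, 0.442]
wrist_force: [0.3, -0.2, 0.1]
finger_gap: 61.2
```

{"fn": "send_rows", "kwargs": {
  "plan": [
    {"travel":[-0.9,1.4,5],"delta_rot":[0,0,0],"fingers":-0.3},
    {"travel":[0,0,0],"delta_rot":[0,0,0],"fingers":1},
    {"travel":[0,0,0],"delta_rot":[0,0,0],"fingers":1},
    {"travel":[0,0,0],"delta_rot":[0,0,0],"fingers":1},
    {"travel":[0,0,0],"delta_rot":[0,0,0],"fingers":1},
    {"travel":[0,0,0],"delta_rot":[0,0,0],"fingers":1},
    {"travel":[0,0,0],"delta_rot":[0,0,0],"fingers":1},
    {"travel":[0,0,-5],"delta_rot":[0,0,0],"fingers":1},
    {"travel":[0,0,-15],"delta_rot":[0,0,0],"fingers":1},
    {"travel":[0,0,-30],"delta_rot":[0,0,0],"fingers":1},
    {"travel":[0,0,-30],"delta_rot":[0,0,0],"fingers":1},
    {"travel":[0,0,-15],"delta_rot":[0,0,0],"fingers":1},
    {"travel":[0,0,0],"delta_rot":[0,0,0],"fingers":1}
  ]
}}

```text
clock: 14.25
eef_pos: [650.0, 4.5, 148.9]
eef_rot: [3.141, -0.002, 0.442]
wrist_force: [0.2, -0.6, -1.0]
finger_gap: 29.9
```

{"fn": "send_rows", "kwargs": {
  "plan": [
    {"travel":[-4.1,-30.6,0],"delta_rot":[0,0,0],"fingers":1},
    {"travel":[-4.1,-30.6,0],"delta_rot":[0,0,0],"fingers":1},
    {"travel":[-4.1,-30.6,0],"delta_rot":[0,0,0],"fingers":1},
    {"travel":[-4.1,-30.6,0],"delta_rot":[0,0,0],"fingers":1},
    {"travel":[-4.1,-30.6,0],"delta_rot":[0,0,0],"fingers":1},
    {"travel":[-4.1,-30.6,0],"delta_rot":[0,0,0],"fingers":1},
    {"travel":[-4.1,-30.6,0],"delta_rot":[0,0,0],"fingers":1},
    {"travel":[-4.1,-30.6,0],"delta_rot":[0,0,0],"fingers":1},
    {"travel":[-4.1,-30.6,0],"delta_rot":[0,0,0],"fingers":1},
    {"travel":[-4.1,-30.6,0],"delta_rot":[0,0,0],"fingers":1},
    {"travel":[-4.5,-30.3,20],"delta_rot":[0,0,0],"fingers":1},
    {"travel":[0,0,25],"delta_rot":[0,0,0],"fingers":1},
    {"travel":[0,0,25],"delta_rot":[0,0,0],"fingers":1},
    {"travel":[0,0,20],"delta_rot":[0,0,0],"fingers":1},
    {"travel":[0,0,10],"delta_rot":[0,0,0],"fingers":1},
    {"travel":[0,0,0],"delta_rot":[0,0,0],"fingers":1},
    {"travel":[0,0,0],"delta_rot":[0,0,0],"fingers":1}
  ]
}}

```text
clock: 16.38
eef_pos: [464.9, 289.1, 48.4]
eef_rot: [-3.142, -0.001, 0.442]
wrist_force: [0.3, -0.5, -0.2]
finger_gap: 30.0
```

Lower 20.6 mm, release, rise.

{"fn": "send_rows", "kwargs": {
  "plan": [
    {"travel":[0,0,10],"delta_rot":[0,0,0],"fingers":1},
    {"travel":[0,0,7],"delta_rot":[0,0,0],"fingers":1},
    {"travel":[0,0,3.6],"delta_rot":[0,0,0],"fingers":1},
    {"travel":[0,0,0],"delta_rot":[0,0,0],"fingers":1},
    {"travel":[0,0,0],"delta_rot":[0,0,0],"fingers":0.1},
    {"travel":[0,0,0],"delta_rot":[0,0,0],"fingers":0.1},
    {"travel":[0,0,0],"delta_rot":[0,0,0],"fingers":0.1},
    {"travel":[0,0,-20],"delta_rot":[0,0,0],"fingers":0.1},
    {"travel":[0,0,-30],"delta_rot":[0,0,0],"fingers":-1},
    {"travel":[0,0,-40],"delta_rot":[0,0,0],"fingers":-1},
    {"travel":[0,0,-40],"delta_rot":[0,0,0],"fingers":-1},
    {"travel":[0,0,-40],"delta_rot":[0,0,0],"fingers":-1}
  ]
}}

```text
clock: 17.88
eef_pos: [464.4, 288.8, 198.7]
eef_rot: [3.142, -0.0, 0.442]
wrist_force: [0.5, -0.8, 0.7]
finger_gap: 79.0
```

{"fn": "send_rows", "kwargs": {
  "plan": [
    {"travel":[0,0,0],"delta_rot":[0,0,8.44],"fingers":-1},
    {"travel":[0,0,0],"delta_rot":[0,0,8.44],"fingers":-1},
    {"travel":[0,0,0],"delta_rot":[0,0,8.44],"fingers":-1},
    {"travel":[-7,32.4,-7],"delta_rot":[0,0,0],"fingers":-1},
    {"travel":[-7,32.4,-7],"delta_rot":[0,0,0],"fingers":-1},
    {"travel":[-7,32.4,-7],"delta_rot":[0,0,0],"fingers":-1},
    {"travel":[-7,32.4,-7],"delta_rot":[0,0,0],"fingers":-1},
    {"travel":[-7,32.4,-7],"delta_rot":[0,0,0],"fingers":-1},
    {"travel":[-7,32.4,-7],"delta_rot":[0,0,0],"fingers":-1},
    {"travel":[-7,32.4,-7],"delta_rot":[0,0,0],"fingers":-1},
    {"travel":[-7,32.4,-7],"delta_rot":[0,0,0],"fingers":-1},
    {"travel":[-7,32.4,-7],"delta_rot":[0,0,0],"fingers":-1},
    {"travel":[0,0,0],"delta_rot":[0,0,0],"fingers":-1}
  ]
}}

```text
clock: 19.5
eef_pos: [401.6, -4.0, 260.9]
eef_rot: [3.141, -0.001, -0.002]
wrist_force: [0.1, -0.4, -0.2]
finger_gap: 94.1
```

```bash
python3 - <<'E'
from h import *
st,c=snap('wrist'); save(c,'w3.png',(150,0,480,330),2); W=cloud(c,st); np.save('w3.npy',W)
print(st['eef_pos'],st['eef_rot'])
print('quarter',rect(W,(465,289),45,15,30))
def hull(c0):
    m=(np.hypot(W[...,0]-c0[0],W[...,1]-c0[1])<50)&(W[...,2]>17)&(W[...,2]<40)
    p=W[m][:,:2].astype(np.float32); h=cv2.approxPolyDP(cv2.convexHull(p),3,True)[:,0]
    print(rect(W,c0,50,17,40))
    for a,b in zip(h,np.roll(h,-1,0)): print(a.round(1),'edge',np.linalg.norm(b-a).round(1),np.degrees(np.arctan2(*(b-a)[::-1])).round(1))
hull((447,-5)); hull((652,3))
E
```

```text
[401.61457887  -3.98982515 260.87874502] [ 3.14135887e+00 -1.37982492e-03 -1.99922585e-03]
quarter {'n': 1153, 'zmed': 23.6, 'rect': [464.7, 288.5, 50.4, 31.8, 25.2], 'mean': [466.1, 284.3], 'circ': [464.6, 287.8, 28.6]}
{'n': 2324, 'zmed': 26.8, 'rect': [449.6, -6.6, 63.1, 62.0, 19.9], 'mean': [446.1, -8.3], 'circ': [443.2, -9.2, 38.5]}
[469.  -30.7] edge 34.2 72.5
[479.3   1.9] edge 5.2 115.6
[477.    6.6] edge 35.7 149.6
[446.3  24.7] edge 37.1 -160.3
[411.3  12.2] edge 60.9 -71.4
[430.8 -45.6] edge 41.0 21.3
{'n': 46, 'zmed': 19.5, 'rect': [622.2, 6.2, 1.3, 54.0, 1.4], 'mean': [622.1, 19.3], 'circ': [622.7, 6.2, 27.0]}
[623.4 -20.8] edge 54.0 91.4
[622.   33.2] edge 54.0 -88.6
```

View pics/w3.png

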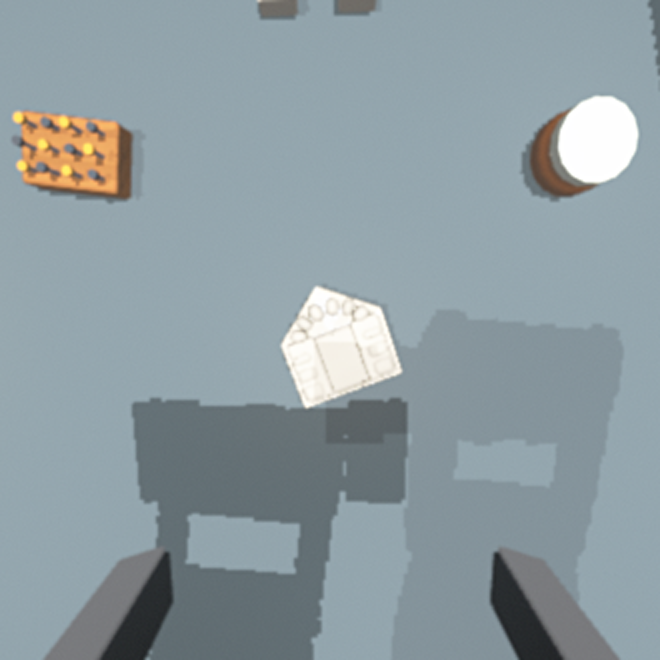

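Quarter cast is in the tray (464.7, 288.5). In the crop the upper cast's pointed front faces up and slightly left, with its middle at px (342,350). Grasping it across its flat sides.

{"fn": "send_rows", "kwargs": {
  "plan": [
    {"travel":[21.2,2.3,20],"delta_rot":[0,0,0],"fingers":-1},
    {"travel":[21.2,2.3,35],"delta_rot":[0,0,0],"fingers":-1},
    {"travel":[0,0,35],"delta_rot":[0,0,-10],"fingers":-1},
    {"travel":[0,0,35],"delta_rot":[0,0,-10],"fingers":-1},
    {"travel":[0,0,35],"delta_rot":[0,0,0],"fingers":-1},
    {"travel":[0,0,30],"delta_rot":[0,0,0],"fingers":-1},
    {"travel":[0,0,20],"delta_rot":[0,0,0],"fingers":-1},
    {"travel":[0,0,10],"delta_rot":[0,0,0],"fingers":-1},
    {"travel":[0,0,5],"delta_rot":[0,0,0],"fingers":-1},
    {"travel":[0,0,0],"delta_rot":[0,0,0],"fingers":-1},
    {"travel":[0,0,0],"delta_rot":[0,0,0],"fingers":-1}
  ]
}}

```text
clock: 20.92
eef_pos: [444.5, -7.3, 35.8]
eef_rot: [3.141, -0.001, 0.35]
wrist_force: [-0.3, 0.7, 0.3]
finger_gap: 93.8
```

{"fn": "send_rows", "kwargs": {
  "plan": [
    {"travel":[-0.9,1,8],"delta_rot":[0,0,0],"fingers":-1},
    {"travel":[0,0,5.8],"delta_rot":[0,0,0],"fingers":-1},
    {"travel":[0,0,0],"delta_rot":[0,0,0],"fingers":1},
    {"travel":[0,0,0],"delta_rot":[0,0,0],"fingers":1},
    {"travel":[0,0,0],"delta_rot":[0,0,0],"fingers":1},
    {"travel":[0,0,0],"delta_rot":[0,0,0],"fingers":1},
    {"travel":[0,0,0],"delta_rot":[0,0,0],"fingers":1},
    {"travel":[0,0,0],"delta_rot":[0,0,0],"fingers":1},
    {"travel":[0,0,-5],"delta_rot":[0,0,0],"fingers":1},
    {"travel":[0,0,-15],"delta_rot":[0,0,0],"fingers":1},
    {"travel":[0,0,-30],"delta_rot":[0,0,0],"fingers":1},
    {"travel":[0,0,-30],"delta_rot":[0,0,0],"fingers":1},
    {"travel":[0,0,-30],"delta_rot":[0,0,0],"fingers":1},
    {"travel":[0,0,-10],"delta_rot":[0,0,0],"fingers":1},
    {"travel":[0,0,0],"delta_rot":[0,0,0],"fingers":1}
  ],
  "grip_force": 30
}}

```text
clock: 22.8
eef_pos: [443.7, -8.5, 141.7]
eef_rot: [3.141, -0.001, 0.35]
wrist_force: [0.2, 0.3, -1.4]
finger_gap: 61.6
```

{"fn": "send_rows", "kwargs": {
  "plan": [
    {"travel":[-8.5,28.2,0],"delta_rot":[0,0,0],"fingers":1},
    {"travel":[-8.5,28.2,0],"delta_rot":[0,0,0],"fingers":1},
    {"travel":[-8.5,28.2,0],"delta_rot":[0,0,0],"fingers":1},
    {"travel":[-8.5,28.2,0],"delta_rot":[0,0,0],"fingers":1},
    {"travel":[-8.5,28.2,0],"delta_rot":[0,0,0],"fingers":1},
    {"travel":[-8.5,28.2,0],"delta_rot":[0,0,0],"fingers":1},
    {"travel":[-8.5,28.2,0],"delta_rot":[0,0,0],"fingers":1},
    {"travel":[-8.5,28.2,0],"delta_rot":[0,0,0],"fingers":1},
    {"travel":[-8.6,28.3,0],"delta_rot":[0,0,0],"fingers":1},
    {"travel":[0,0,25],"delta_rot":[0,0,0],"fingers":1},
    {"travel":[0,0,25],"delta_rot":[0,0,0],"fingers":1},
    {"travel":[0,0,15],"delta_rot":[0,0,0],"fingers":1},
    {"travel":[0,0,0],"delta_rot":[0,0,0],"fingers":1},
    {"travel":[0,0,0],"delta_rot":[0,0,0],"fingers":1}
  ]
}}

```text
clock: 24.55
eef_pos: [459.0, -273.5, 77.1]
eef_rot: [3.141, -0.0, 0.35]
wrist_force: [1.0, 0.7, -0.3]
finger_gap: 61.8
```

{"fn": "send_rows", "kwargs": {
  "plan": [
    {"travel":[0,0,8],"delta_rot":[0,0,0],"fingers":1},
    {"travel":[0,0,5],"delta_rot":[0,0,0],"fingers":1},
    {"travel":[0,0,1.6],"delta_rot":[0,0,0],"fingers":1},
    {"travel":[0,0,0],"delta_rot":[0,0,0],"fingers":1},
    {"travel":[0,0,0],"delta_rot":[0,0,0],"fingers":-0.8},
    {"travel":[0,0,0],"delta_rot":[0,0,0],"fingers":-0.8},
    {"travel":[0,0,0],"delta_rot":[0,0,0],"fingers":-0.8},
    {"travel":[0,0,0],"delta_rot":[0,0,0],"fingers":-0.8},
    {"travel":[0,0,-15],"delta_rot":[0,0,0],"fingers":-1},
    {"travel":[0,0,-30],"delta_rot":[0,0,0],"fingers":-1},
    {"travel":[0,0,-40],"delta_rot":[0,0,0],"fingers":-1},
    {"travel":[0,0,-40],"delta_rot":[0,0,0],"fingers":-1},
    {"travel":[0,0,-40],"delta_rot":[0,0,0],"fingers":-1}
  ]
}}

```text
clock: 26.18
eef_pos: [458.5, -273.2, 229.4]
eef_rot: [3.141, -0.001, 0.35]
wrist_force: [0.9, 0.0, 0.7]
finger_gap: 93.9
```

{"fn": "send_rows", "kwargs": {
  "plan": [
    {"travel":[0,0,0],"delta_rot":[0,0,10],"fingers":-1},
    {"travel":[0,0,0],"delta_rot":[0,0,10],"fingers":-1},
    {"travel":[15.2,-30.4,-2.5],"delta_rot":[0,0,0],"fingers":-1},
    {"travel":[15.2,-30.4,-2.5],"delta_rot":[0,0,0],"fingers":-1},
    {"travel":[15.2,-30.4,-2.5],"delta_rot":[0,0,0],"fingers":-1},
    {"travel":[15.2,-30.4,-2.5],"delta_rot":[0,0,0],"fingers":-1},
    {"travel":[15.2,-30.4,-2.5],"delta_rot":[0,0,0],"fingers":-1},
    {"travel":[15.2,-30.4,-2.5],"delta_rot":[0,0,0],"fingers":-1},
    {"travel":[15.2,-30.4,-2.5],"delta_rot":[0,0,0],"fingers":-1},
    {"travel":[15.2,-30.4,-2.5],"delta_rot":[0,0,0],"fingers":-1},
    {"travel":[15.2,-30.4,-2.5],"delta_rot":[0,0,0],"fingers":-1},
    {"travel":[0,0,0],"delta_rot":[0,0,0],"fingers":-1}
  ]
}}

```text
clock: 27.68
eef_pos: [595.7, 2.0, 250.3]
eef_rot: [-3.141, -0.001, 0.003]
wrist_force: [-1.0, 0.8, -0.4]
finger_gap: 93.9
```

```bash
python3 - <<'E'
from h import *
st,c=snap('wrist'); save(c,'w4.png'); W=cloud(c,st); np.save('w4.npy',W)
print(st['eef_pos'],st['eef_rot'])
c0=(652,3)
print('lower',rect(W,c0,55,17,40))
p=W[(np.hypot(W[...,0]-c0[0],W[...,1]-c0[1])<55)&(W[...,2]>17)&(W[...,2]<40)][:,:2].astype(np.float32); h=cv2.approxPolyDP(cv2.convexHull(p),1.5,True)[:,0]
for a,b in zip(h,np.roll(h,-1,0)): print(a.round(1),'edge',np.linalg.norm(b-a).round(1),np.degrees(np.arctan2(*(b-a)[::-1])).round(1))
print('upper',rect(W,(464,-271),50,56,80))
E
```

```text
[595.65254459   2.01970286 250.27807644] [-3.14147609e+00 -8.47887652e-04  2.92417483e-03]
lower {'n': 2274, 'zmed': 28.0, 'rect': [650.9, 3.7, 55.7, 61.8, 1.7], 'mean': [652.7, 3.6], 'circ': [645.3, 3.4, 36.9]}
[670.1 -23.2] edge 11.8 50.5
[677.7 -14.1] edge 5.7 79.3
[678.7  -8.5] edge 26.9 92.5
[677.6  18.4] edge 8.5 112.4
[674.3  26.2] edge 8.8 138.5
[667.8  32. ] edge 8.0 163.0
[660.1  34.4] edge 37.3 -177.5
[622.9  32.8] edge 59.4 -88.9
[624.  -26.7] edge 35.2 -0.5
[659.2 -27. ] edge 11.6 18.7
upper {'n': 1646, 'zmed': 65.6, 'rect': [473.2, -268.8, 46.3, 62.9, 8.3], 'mean': [471.5, -268.0], 'circ': [464.5, -271.1, 32.6]}
```

View pics/w4.png

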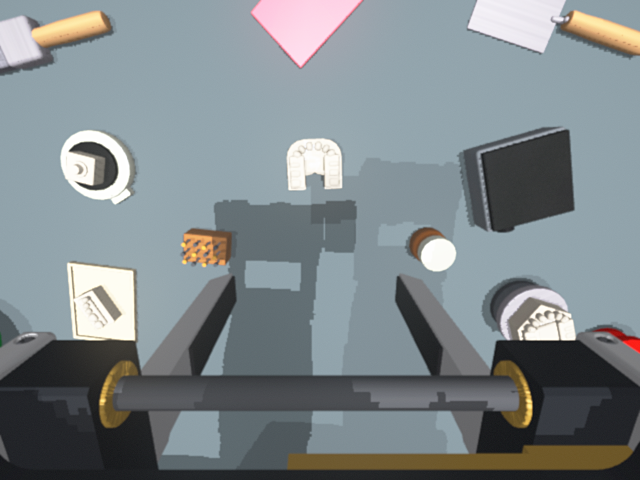

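All three placed casts look right, and the lower cast is free at px (315,165). Grasping the lower cast.

{"fn": "send_rows", "kwargs": {
  "plan": [
    {"travel":[25,-0.8,20],"delta_rot":[0,0,0],"fingers":-1},
    {"travel":[25.2,-0.8,35],"delta_rot":[0,0,-1.3],"fingers":-1},
    {"travel":[0,0,35],"delta_rot":[0,0,0],"fingers":-1},
    {"travel":[0,0,35],"delta_rot":[0,0,0],"fingers":-1},
    {"travel":[0,0,35],"delta_rot":[0,0,0],"fingers":-1},
    {"travel":[0,0,30],"delta_rot":[0,0,0],"fingers":-1},
    {"travel":[0,0,14],"delta_rot":[0,0,0],"fingers":-1},
    {"travel":[0,0,10],"delta_rot":[0,0,0],"fingers":-1},
    {"travel":[0,0,0],"delta_rot":[0,0,0],"fingers":-1},
    {"travel":[0,0,0],"delta_rot":[0,0,0],"fingers":-1}
  ]
}}

```text
clock: 28.98
eef_pos: [646.0, 1.9, 36.4]
eef_rot: [3.141, -0.001, 0.023]
wrist_force: [-0.4, -0.1, 0.0]
finger_gap: 94.3
```

{"fn": "send_rows", "kwargs": {
  "plan": [
    {"travel":[0,-1.7,8],"delta_rot":[0,0,0],"fingers":-1},
    {"travel":[0,0,6.4],"delta_rot":[0,0,0],"fingers":-1},
    {"travel":[0,0,0],"delta_rot":[0,0,0],"fingers":1},
    {"travel":[0,0,0],"delta_rot":[0,0,0],"fingers":1},
    {"travel":[0,0,0],"delta_rot":[0,0,0],"fingers":1},
    {"travel":[0,0,0],"delta_rot":[0,0,0],"fingers":1},
    {"travel":[0,0,0],"delta_rot":[0,0,0],"fingers":1},
    {"travel":[0,0,0],"delta_rot":[0,0,0],"fingers":1},
    {"travel":[0,0,-5],"delta_rot":[0,0,0],"fingers":1},
    {"travel":[0,0,-15],"delta_rot":[0,0,0],"fingers":1},
    {"travel":[0,0,-30],"delta_rot":[0,0,0],"fingers":1},
    {"travel":[0,0,-30],"delta_rot":[0,0,0],"fingers":1},
    {"travel":[0,0,-30],"delta_rot":[0,0,0],"fingers":1},
    {"travel":[0,0,-20],"delta_rot":[0,0,0],"fingers":1},
    {"travel":[0,0,0],"delta_rot":[0,0,0],"fingers":1}
  ]
}}

```text
clock: 30.85
eef_pos: [646.1, 3.7, 153.3]
eef_rot: [3.141, -0.004, 0.023]
wrist_force: [-0.2, -1.1, -1.7]
finger_gap: 61.7
```

{"fn": "send_rows", "kwargs": {
  "plan": [
    {"travel":[-2.7,29.1,0],"delta_rot":[0,0,0],"fingers":1},
    {"travel":[-2.7,29.1,0],"delta_rot":[0,0,0],"fingers":1},
    {"travel":[-2.7,29.1,0],"delta_rot":[0,0,0],"fingers":1},
    {"travel":[-2.7,29.1,0],"delta_rot":[0,0,0],"fingers":1},
    {"travel":[-2.7,29.1,0],"delta_rot":[0,0,0],"fingers":1},
    {"travel":[-2.7,29.1,0],"delta_rot":[0,0,0],"fingers":1},
    {"travel":[-2.7,29.1,0],"delta_rot":[0,0,0],"fingers":1},
    {"travel":[-2.8,29.2,0],"delta_rot":[0,0,0],"fingers":1},
    {"travel":[0,0,25],"delta_rot":[0,0,0],"fingers":1},
    {"travel":[0,0,25],"delta_rot":[0,0,0],"fingers":1},
    {"travel":[0,0,15],"delta_rot":[0,0,0],"fingers":1},
    {"travel":[0,0,0],"delta_rot":[0,0,0],"fingers":1},
    {"travel":[0,0,0],"delta_rot":[0,0,0],"fingers":1}
  ]
}}

```text
clock: 32.48
eef_pos: [629.6, -229.8, 86.9]
eef_rot: [3.141, -0.001, 0.023]
wrist_force: [-0.8, 0.3, -1.4]
finger_gap: 61.6
```

{"fn": "send_rows", "kwargs": {
  "plan": [
    {"travel":[0,0,8],"delta_rot":[0,0,0],"fingers":1},
    {"travel":[0,0,6],"delta_rot":[0,0,0],"fingers":1},
    {"travel":[0,0,2.4],"delta_rot":[0,0,0],"fingers":1},
    {"travel":[0,0,0],"delta_rot":[0,0,0],"fingers":1},
    {"travel":[0,0,0],"delta_rot":[0,0,0],"fingers":-0.8},
    {"travel":[0,0,0],"delta_rot":[0,0,0],"fingers":-0.8},
    {"travel":[0,0,0],"delta_rot":[0,0,0],"fingers":-0.8},
    {"travel":[0,0,0],"delta_rot":[0,0,0],"fingers":-0.8},
    {"travel":[0,0,-15],"delta_rot":[0,0,0],"fingers":-0.8},
    {"travel":[0,0,-30],"delta_rot":[0,0,0],"fingers":-1},
    {"travel":[0,0,-40],"delta_rot":[0,0,0],"fingers":-1},
    {"travel":[-20,-30,-40],"delta_rot":[0,0,0],"fingers":-1},
    {"travel":[-35,-30,-20],"delta_rot":[0,0,0],"fingers":-1},
    {"travel":[-35,-30,-10],"delta_rot":[0,0,0],"fingers":-1},
    {"travel":[-35,-30,-10],"delta_rot":[0,0,0],"fingers":-1},
    {"travel":[-35,-30,-10],"delta_rot":[0,0,0],"fingers":-1},
    {"travel":[-35,-30,-10],"delta_rot":[0,0,0],"fingers":-1},
    {"travel":[-20,-30,-10],"delta_rot":[0,0,0],"fingers":-1},
    {"travel":[0,0,0],"delta_rot":[0,0,0],"fingers":-1}
  ]
}}

```text
clock: 34.85
eef_pos: [408.9, -23.6, 266.6]
eef_rot: [3.141, -0.004, 0.025]
wrist_force: [-0.1, -0.4, -0.0]
finger_gap: 94.2
```

```bash
python3 - <<'E'
from h import *
st,c=snap('wrist'); Ww=cloud(c,st); save(c,'w5.png'); print(st['eef_pos'],st['finger_gap'])
st,c=snap('top'); Wt=cloud(c); save(c,'top5.png')
for W in (Wt,Ww):
  for n,c0,rad,a,b in [('upper base+teeth',(464,-271),50,57,80),('lower',(635,-229),50,62,85),('quarter base',(465,289),45,15,40),('single base',(648,257),35,35,60),('bur',(549,136),45,20,60),('jar',(552,-138),40,40,60)]:
    print(n,rect(W,c0,rad,a,b))
E
```

```text
[408.85233432 -23.61665115 266.57973691] 94.24455883857256
upper base+teeth {'n': 859, 'zmed': 65.2, 'rect': [465.7, -270.4, 62.1, 62.7, 20.0], 'mean': [460.6, -271.1], 'circ': [459.4, -272.4, 37.6]}
lower {'n': 782, 'zmed': 72.9, 'rect': [635.4, -228.7, 56.1, 61.8, 2.0], 'mean': [635.2, -228.0], 'circ': [630.4, -228.6, 37.4]}
quarter base {'n': 380, 'zmed': 24.2, 'rect': [465.8, 289.3, 50.3, 31.7, 24.4], 'mean': [465.4, 287.7], 'circ': [465.2, 289.4, 28.0]}
single base {'n': 230, 'zmed': 42.6, 'rect': [648.2, 257.6, 31.3, 30.0, 74.7], 'mean': [647.4, 256.4], 'circ': [647.9, 257.8, 20.2]}
bur {'n': 457, 'zmed': 26.7, 'rect': [551.0, 136.6, 52.8, 36.0, 83.2], 'mean': [550.2, 135.7], 'circ': [550.1, 136.9, 30.6]}
jar {'n': 321, 'zmed': 47.8, 'rect': [553.2, -139.1, 38.5, 37.7, 0.7], 'mean': [552.5, -138.5], 'circ': [552.7, -138.8, 20.0]}
upper base+teeth {'n': 2961, 'zmed': 66.7, 'rect': [464.8, -270.9, 63.7, 63.3, 19.9], 'mean': [461.2, -268.5], 'circ': [458.4, -271.3, 38.1]}
lower {'n': 1124, 'zmed': 71.4, 'rect': [614.5, -230.1, 17.1, 63.9, 2.2], 'mean': [612.0, -226.6], 'circ': [615.1, -229.9, 32.3]}
quarter base {'n': 1320, 'zmed': 24.1, 'rect': [464.5, 288.6, 50.2, 31.9, 26.0], 'mean': [465.4, 284.5], 'circ': [464.5, 288.3, 28.4]}
single base 0
bur {'n': 1806, 'zmed': 27.7, 'rect': [549.7, 135.5, 51.8, 36.1, 83.4], 'mean': [549.3, 134.0], 'circ': [549.7, 135.7, 30.3]}
jar {'n': 1317, 'zmed': 49.4, 'rect': [551.3, -138.5, 39.0, 39.0, 84.9], 'mean': [551.1, -137.8], 'circ': [551.2, -138.8, 20.2]}
```

View pics/w5.png

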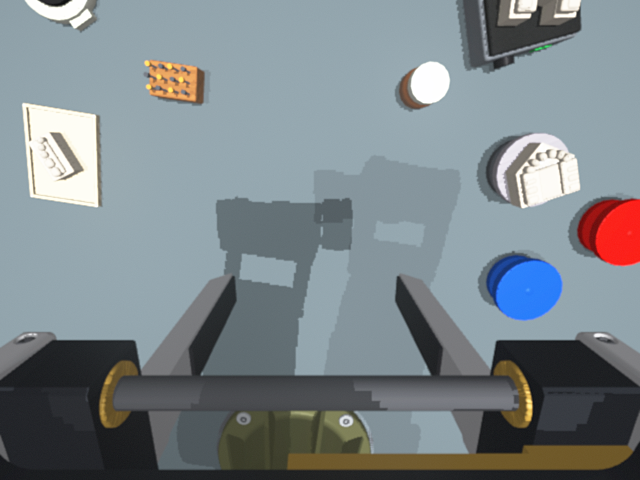

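```bash
python3 -c "
from cell import manip
print(manip.sign_off())"
```

```text
the job is handed in; nothing more can be done
None
```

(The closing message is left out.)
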